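Load the slide scanner

ROBOT

A 7-joint arm with a two-finger parallel gripper is mounted at the origin on the work surface. World frame = base frame: x ahead of the robot, y to its left, z up, the work surface at z = 0. Lengths are in mm, angles in rad, forces in N, time in s.
With the tool pointing down it reaches from about 425 to 950 mm from the base axis. Payload 16.7 kg.
Tool frame: the origin (TCP) lies on the centre line of the jaws, within the pads' length; the fingertips stand 14 mm ahead of it and the grasp point (between the pads) lies 5 mm behind it (tips_ahead is the distance from the TCP to the fingertips, in mm); z points along the fingers, y is the line along which they close (so a half turn about z gives the same grasp; the last joint's range is limited). The gripper opens to 94 mm and grips with 3 to 60 N. Pads are 16 mm wide; open, the fingers measure 119 mm over their backs; the gripper's body (75 mm by 177 mm) begins 78 mm behind the grasp point.
Start: joints at [1.004, 0.426, 0.074, 1.606, -0.034, 1.111, -0.067], TCP at [273.23, -617.186, 189.367] pointing down, gripper open.
Joint ranges: [-2.85, 2.85], [-0.5, 2.14], [-1.23, 1.37], [0.21, 2.46], [-1.02, 4.16], [0.16, 2.05], [-2.73, 2.73]. Speed limits (rad/s): [1.89, 1.89, 2.39, 2.39, 3.01, 3.01, 3.01].

INTERFACE

Orientations are given as a unit quaternion [w, x, y, z].
In Python, from plant import * gives the robot as it stands.
- The arm moves only by the tool play_rows, never from a script. Its argument "motion" is a list that holds one entry, the list of rows, each a list of 7 numbers: the opening, from 0 (shut) to 1 (fully open), then the shift along the tool's x, y, z in mm, then the turn, a rotation vector about the tool's x, y, z in rad. A call has 1 to 12 rows; each row is the pose to reach, as a shift and turn from the pose commanded when the call began, along the tool's axes at that moment; what a row does not reach only later rows make up. A row lasts 1/12 s, in which the tool goes at most 41.7 mm and 7.16 degrees, less where a joint would pass 70% of its speed; a pose out of reach is approached as far as the arm can. A call with a gripper value outside its range is refused whole. The fingers move at their own pace and stop on an object; "grip_force" is the grip in N (left out, the last holds). Time passes only in rows, so rows that repeat a pose let the fingers close. It gives the time, the measured TCP pose, the force, the opening and the grip force at its end, in the units of the state.
- state(): the state, without advancing time (a new reading comes with each control period).
- read_camera(name): name is "scene" or "top"; returns a dict with "color" (384x512x3 uint8, blue, green, red), "K" (3x3 intrinsics, pixels), "pose" (4x4, takes a point from camera to world coordinates). Camera axes: x right, y down, z forward; pixel columns grow to the right and rows downward; lengths in mm; the calibration is good to about 2 mm. A picture is of the moment at which its call begins. There is no depth.
- close_job(): hands the job in; it is judged then, once.
The state is a dict: "time_s": time; "q": joint angles; "dq": joint speeds; "joint_efforts": joint torques, N m; "tcp_pos": TCP position; "orientation": TCP orientation; "force": force on the tool from outside, world axes, zero at the start; "moment": the same for the moment, N m; "finger_gap": finger opening in mm; "finger_force": force on a finger pad.
Only numpy, scipy, OpenCV 4.12 (cv2) and the standard library are available. Lean on these libraries where they do the work, as an engineer would, in place of code of your own. Each camera call takes 0.05 s, during which the arm holds its last target. There are 200 camera calls.

TASK

Seat the slide cassette flat in the pocket of the metal tray, then slide the loaded tray, tab towards you, into the guide slots under the scanner's bridge until it meets the back stop, and let go. Keep the tray and the cassette upright all the while and leave the other things on the bench where they are.

Things in the scene. Friction and masses are not known exactly. Their poses are not given: they have to be found in the camera images.
- cassette: Slide cassette: grey block, mm: 80 (x) x 60 (y) x 16 high with rows of glass slide edges in its top, and a steel carrying rib along x on its middle, 50 long, 14 thick (y), from 16 to 44 above the underside. Its lowest 3 mm are drawn in 2 mm all round. Total height 44. 130 g. Origin: centre of the underside; z up. Same after a half turn.
- cassette_rib (a point): Point in the middle of the cassette's rib, 37 mm above its underside (a good grip height, fingers closing along the cassette's y). Axes as the cassette's.
- tray: Aluminium tray (200 g), mm: plate 120 (x) x 118 (y) x 4; pocket frame in its middle, walls 4 thick, 8 high above the plate; upright front panel x -60 to -56, 100 wide, 34 high; black finger tab beyond the panel, x -60 to -102, 16 wide (y), 12 to 34 above the underside. Origin: centre of the plate's underside; x points away from the tab, z up. Starts on the bench.
- tray_pocket (a point): Centre of the floor of the tray's pocket, on the plate's top, 4 mm above the tray's underside. The pocket is 86 (x) x 66 (y) mm inside, its walls 8 mm high. Axes as the tray's.
- tray_tab (a point): Point in the middle of the tray's finger tab where it is best gripped (fingers closing along the tray's y): 28 mm out from the front panel, 24 mm above the underside. Axes as the tray's.
- dock: Fixed slide scanner dock (place varies), mm: plate 150 x 190, its top (deck) 20 above the bench, mouth facing its -x. Guide walls' inner faces at y +-62. At x -5 to 65 lips over the walls reach in to y +-56, 18 above the deck: the tray's plate slides in below them. Back stop: face at x = 60, 24 high. Origin: on the bench under the centre of the tray's home; x inwards, z up.
- dock_mouth (a point): Middle of the deck's front edge (dock x = -70 mm, 20 mm above the bench). From here to x = -15 the guide walls flare out, to about y +-71 at the front. Axes as the dock's.
- dock_bridge (a point): Middle of the lower front edge of the white bridge (scanner head) over the mouth, dock x = -78 mm, 92 above the bench. Bridge: x -78 to 10, 190 wide, 80 high, legs at y +-79 to +-95, x -65 to 10. With the tray home, the tab's grip point is 10 in front of this face and 48 below it: the gripper must lean back, its body away from the dock, by 35 to 45 degrees.
- dock_home (a point): Point on the deck where the tray's origin lies when the tray is home (rear edge against the back stop). Axes as the dock's.
- slide_box: Bystander: closed white plastic slide box without rib, 86 x 71 x 29 mm high. It may have changed places with the cassette. Origin: centre of the underside.
- bottle_a: Bystander: white reagent jar, 60 mm across, 130 mm high. Origin: centre of the underside.
- bottle_b: Bystander: amber bottle, 56 mm across, 150 mm high. Origin: centre of the underside.
- pot: Bystander: specimen pot, 60 mm across, 70 mm high. Origin: centre of the underside.
- petri: Bystander: flat clear dish, 90 mm across, 14 mm high. Origin: centre of the underside.
- forceps: Bystander: steel forceps lying flat, 115 mm long, 6 mm high. Origin: middle of the underside.
Things that resemble listed ones, but are neither listed nor needed, are in the scene too. There is more than one size of the tray; the one meant has the size given above.

How it is judged (in metres and radians):
On the way:
1. the cassette sits flat and square in the pocket of the tray, released (x of cassette in the frame of tray_pocket between -0.006 and 0.006 m and y of cassette in the frame of tray_pocket between -0.006 and 0.006 m and z of cassette in the frame of tray_pocket between -0.003 and 0.003 m and angle between the x axis of cassette and the x axis of tray, either way round below 0.1 rad and angle between the z axis of cassette and the z axis of tray, either way round below 0.05 rad and contact force between cassette and the fingers below 0.2 N), for 0.2 s.
At the end, for the whole second after the job is handed in: Tray at rest on the deck under the lips, within 6 mm of home along x, 7 mm along y, 4 mm in height, square within 0.09 rad, level within 0.05; cassette at rest in its pocket, within 6 mm of the centre along x and y, 3 mm of the floor, square within 0.1 rad (either way round), flat within 0.05 (x of cassette in the frame of tray_pocket between -0.006 and 0.006 m and y of cassette in the frame of tray_pocket between -0.006 and 0.006 m and z of cassette in the frame of tray_pocket between -0.003 and 0.003 m and angle between the x axis of cassette and the x axis of tray, either way round below 0.1 rad and angle between the z axis of cassette and the z axis of tray, either way round below 0.05 rad and x of tray in the frame of dock_home between -0.006 and 0.006 m and y of tray in the frame of dock_home between -0.007 and 0.007 m and z of tray in the frame of dock_home between -0.004 and 0.004 m and angle between the x axis of tray and the x axis of dock, either way round below 0.09 rad and angle between the z axis of tray and the z axis of dock, either way round below 0.05 rad and linear speed of each of tray, cassette below 0.01 m/s); the robot touches nothing.
It fails at once if the cassette is tipped by more than 0.6 rad (angle between cassette's own z axis and vertical above 0.6 rad).
It fails at once if the tray is tipped by more than 0.6 rad (angle between tray's own z axis and vertical above 0.6 rad).
It fails at once if a bystander is moved by more than 40 mm (distance of any of slide_box, bottle_a, bottle_b, pot, petri, forceps from where it was at the start of the episode above 0.04 m).
It also fails if it takes over 64 s, if anything falls off the work surface, if the arm or the gripper's body presses on something with over 40 N, if the wrist force passes 120 N, or if a joint passes its speed limit or range.

## Working session

There is one attempt and no reset: what is moved stays moved. The work goes in short steps, Python scripts to look and compute and a tool call to move; the robot and the scene stay as the last step left them, time stands still between calls to the robot, and variables do not carry over. Pictures are saved under pics/ and viewed, at most 10 in all, crops included, and the job is handed in when it is done.

Besides the shell and the picture viewer there is one more tool, called after "Call:" by a JSON object that holds its "fn" and its "kwargs". play_rows: Moves the arm, as the interface text tells. Its arguments: {"type":"object","properties":{"motion":{"type":"array"},"grip_force":{"type":"number"}},"required":["motion"]}

```bash
ls; mkdir -p pics
python3 - <<'E'
from plant import *
import cv2,numpy as np
for n in("scene","top"):
    r=read_camera(n);cv2.imwrite(f"pics/{n}0.png",r["color"]);print(n,r["K"].tolist(),np.round(r["pose"],4).tolist())
    cv2.imwrite(f"pics/{n}0b.png",cv2.resize(r["color"],(800,600),interpolation=cv2.INTER_CUBIC))
s=state();print(s)
E
```

```text
pics
scene [[410.11895006996616, 0.0, 256.76627916469255], [0.0, 410.11895006996616, 199.500140125235], [0.0, 0.0, 1.0]] [[0.8602, 0.391, -0.3273, 968.3983], [0.5097, -0.6407, 0.5742, -680.3172], [0.0149, -0.6608, -0.7504, 929.1087], [0.0, 0.0, 0.0, 1.0]]
top [[412.6579738175427, 0.0, 248.54869446297178], [0.0, 412.6579738175427, 193.59554049379986], [0.0, 0.0, 1.0]] [[0.0297, -0.998, 0.0553, 510.5018], [-0.9996, -0.0295, 0.0028, -18.6845], [-0.0012, -0.0554, -0.9985, 1218.6786], [0.0, 0.0, 0.0, 1.0]]
{'time_s': 0.1, 'q': array([ 1.00449227,  0.42669025,  0.0738928 ,  1.60653176, -0.03407532,
        1.1107799 , -0.0671317 ]), 'dq': array([-1.29498203e-03, -2.46143002e-03,  1.57306402e-03, -1.98338251e-03,
        2.24755997e-04,  1.60164243e-03,  2.39544600e-06]), 'joint_efforts': array([ 9.41776147e-03, -9.37465739e+01,  3.67704146e+00, -4.55040729e+01,
       -4.85709426e-02,  1.67465291e-02, -2.45946768e-05]), 'tcp_pos': array([ 273.04638064, -616.86821042,  188.7379347 ]), 'orientation': array([-5.46682316e-04,  9.78371746e-01,  2.06853562e-01, -1.77268589e-04]), 'force': array([-0.73115364,  0.31378809, -0.05865322]), 'moment': array([-0.01290151,  0.0117188 ,  0.00402624]), 'finger_force': 0.0, 'finger_gap': 93.97016180368126}
```

View pics/top0b.png

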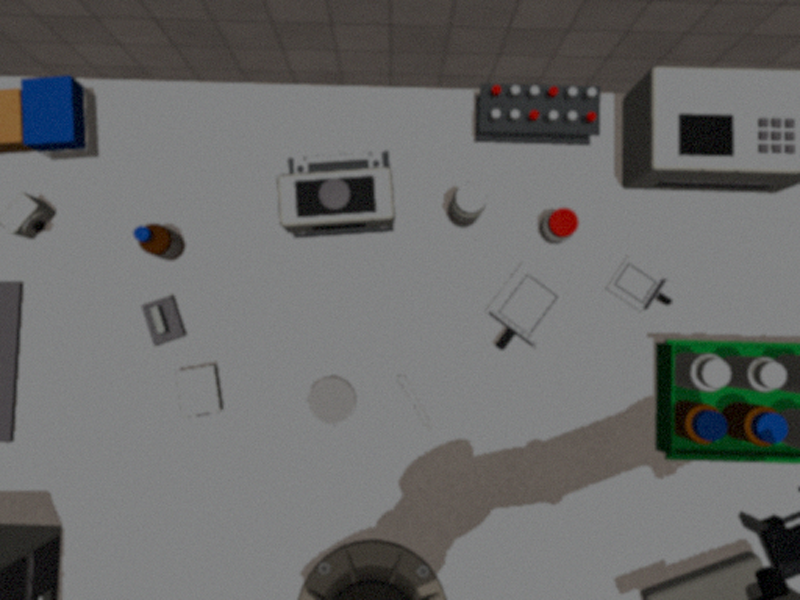

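View pics/scene0b.png

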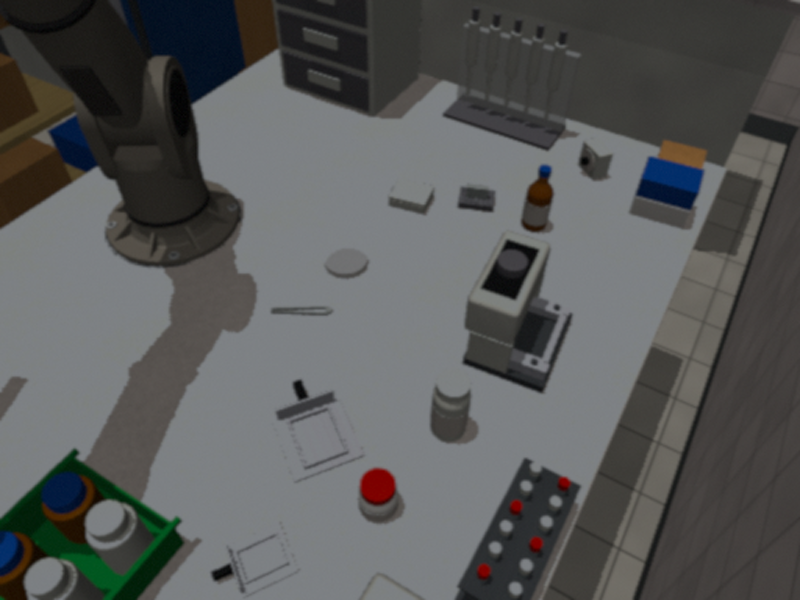

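Top view (800x600). Cassette candidates are the ribbed grey block at (163,320), which I choose, and the slide box without a rib at (200,388). Tray candidates are the larger one at (525,308), which I choose, and a smaller one at (640,283). The dock is at (337,195) with its mouth facing the robot. I'll check these in one close crop.

Run:
```python
import cv2,numpy as np
im=cv2.imread("pics/top0.png")
def crop(x,y,w,h,s):
    c=cv2.resize(im[y:y+h,x:x+w],None,fx=s,fy=s,interpolation=cv2.INTER_CUBIC)
    c=np.clip((c.astype(float)-20)*1.7,0,255).astype(np.uint8)
    for k in range(0,w,10): cv2.putText(c,str(x+k),(k*s,8),0,.3,(0,0,255),1);cv2.line(c,(k*s,8),(k*s,12),(0,0,255),1)
    for k in range(10,h,10): cv2.putText(c,str(y+k),(0,k*s+3),0,.3,(0,0,255),1)
    return c
a=crop(300,160,66,75,8)[:, :528]; b=crop(85,180,44,50,6)
m=np.zeros((600,800,3),np.uint8); m[:,:528]=a; m[:300,532:796]=b
d=crop(170,90,88,66,3); m[320:320+198,532:796]=d
cv2.imwrite("pics/m1.png",m)
```

```text
(no output)
```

View pics/m1.png

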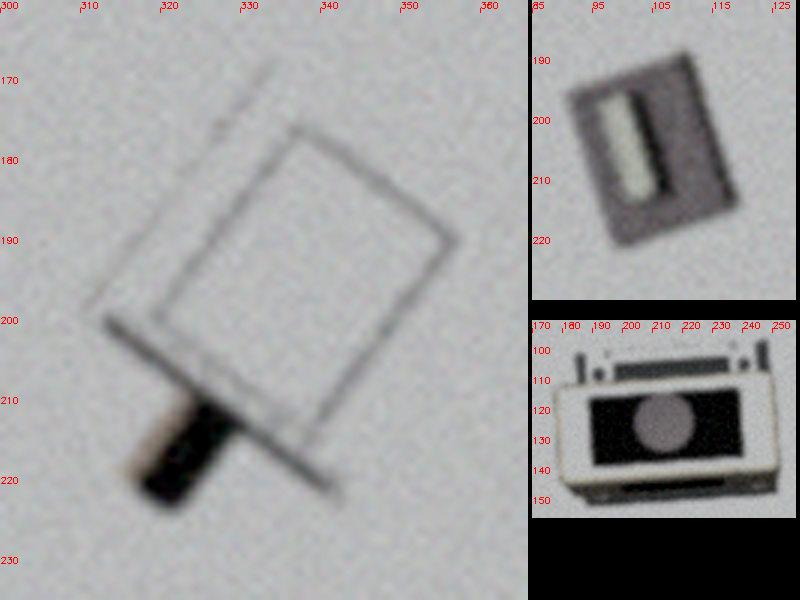

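The crop confirms the choices: the ribbed block has its rib at about (104,204), and the larger tray has a front panel about 105 mm wide (scaled), matching the 100 mm given. Pocket corners are at (337,176), (357,190), (339,215.5) and (320,199.5). Next I crop the scene view for a two-camera fit.

Run:
```python
import cv2,numpy as np
I={n:cv2.imread(f"pics/{n}0.png") for n in("scene","top")}
def crop(n,x,y,w,h,s):
    im=I[n]
    c=cv2.resize(im[y:y+h,x:x+w],None,fx=s,fy=s,interpolation=cv2.INTER_CUBIC)
    c=np.clip((c.astype(float)-20)*1.7,0,255).astype(np.uint8)
    for k in range(0,w,10): cv2.putText(c,str(x+k),(k*s,8),0,.3,(0,0,255),1);cv2.line(c,(k*s,8),(k*s,12),(0,0,255),1)
    for k in range(10,h,10): cv2.putText(c,str(y+k),(0,k*s+3),0,.3,(0,0,255),1)
    return c
m=np.zeros((600,800,3),np.uint8)
def put(c,x,y): m[y:y+c.shape[0],x:x+c.shape[1]]=c
put(crop("scene",172,240,64,66,6),0,0)          # 384x396
put(crop("scene",286,112,36,28,5),0,400)
put(crop("top",170,90,88,66,4),388,0)   #352x264
put(crop("scene",292,145,80,105,3),388,270)
cv2.imwrite("pics/m2.png",m)
```

```text
(no output)
```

View pics/m2.png

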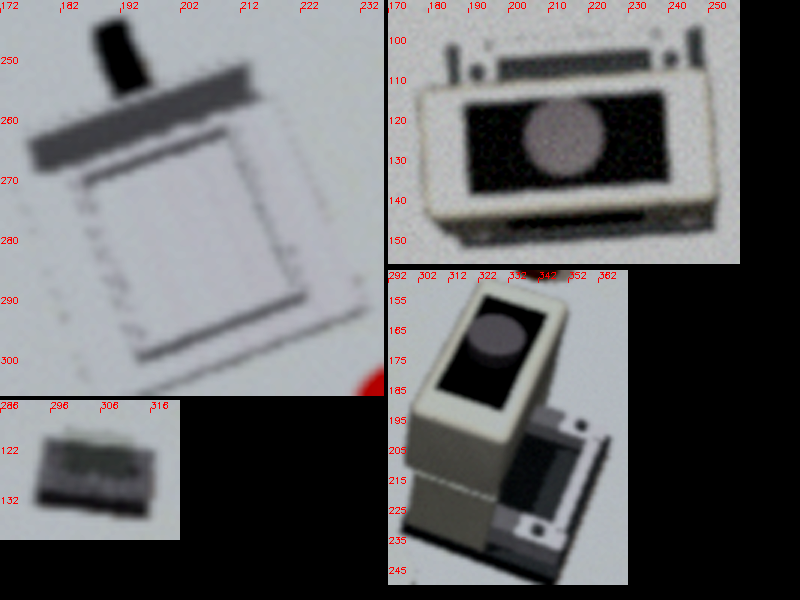

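The scene crops show the tray panel's inner face at px (177,263)-(213,251), the pocket wall corners, and the bridge top corners. I fit poses from both cameras.

```bash
cat > fit.py <<'E'
import numpy as np
from scipy.optimize import least_squares
C={"scene":(410.11895,256.76628,199.50014,np.array([[0.8602,0.391,-0.3273,968.3983],[0.5097,-0.6407,0.5742,-680.3172],[0.0149,-0.6608,-0.7504,929.1087]])),
"top":(412.657974,248.548694,193.595540,np.array([[0.0297,-0.998,0.0553,510.5018],[-0.9996,-0.0295,0.0028,-18.6845],[-0.0012,-0.0554,-0.9985,1218.6786]]))}
def proj(n,P):
    f,cx,cy,T=C[n]; p=(np.atleast_2d(P)-T[:,3])@T[:,:3]
    return np.c_[f*p[:,0]/p[:,2]+cx,f*p[:,1]/p[:,2]+cy]
def px(l,ox,oy,x,y,s): # crop display px -> image px
    l=np.array(l,float); return np.c_[x+(l[:,0]-ox+.5)/s-.5,y+(l[:,1]-oy+.5)/s-.5]
def fit(obs,g,z=0,show=True):
    def R(p):
        c,s=np.cos(p[2]),np.sin(p[2]); M=np.array([[c,-s,0],[s,c,0],[0,0,1]])
        return np.concatenate([(proj(n,np.array(m,float)@M.T+[p[0],p[1],z])-u) for n,u,m in obs])
    r=least_squares(lambda p:R(p).ravel(),g,x_scale=[10,10,.1],loss="soft_l1")
    if show: print(np.round(r.x,3)); print(np.round(R(r.x),1).tolist())
    return r.x
E
cat > m.py <<'E'
from fit import *
ts=("scene",px([(30,140),(245,65),(255,95),(37,172),(85,183),(228,130),(137,358),(305,295),(368,308)],0,0,172,240,6),
 [(-56,-50,34),(-56,50,34),(-56,50,4),(-56,-50,4),(-43,-33,8),(-43,33,8),(47,-37,8),(47,37,8),(60,59,2)])
tt=("top",px([(297,130),(455,240),(310,445),(160,315),(105,320),(335,490),(88,310),(265,70)],0,0,300,160,8),
 [(43,35,8),(43,-33,8),(-45,-33,8),(-45,37,8),(-60,50,17),(-60,-50,17),(-60,59,2),(60,59,2)])
cs=("scene",px([(47,438),(155,450),(37,503),(148,517)],0,400,286,112,5),[(-40,-30,16),(-40,30,16),(40,-30,3),(40,30,3)])
ct=("top",px([(571,95),(622,247),(688,50),(738,207),(597,98),(630,90),(658,195),(630,203)],532,0,85,180,6),
 [(-40,-30,16),(40,-30,16),(-40,30,10),(40,30,10),(-25,-7,44),(-25,7,44),(25,7,44),(25,-7,44)])
ds=("scene",px([(477,280),(568,305),(507,443),(412,408),(610,437),(555,583),(403,530)],388,270,292,145,3),
 [(-78,95,172),(10,95,172),(10,-95,172),(-78,-95,172),(80,95,20),(80,-95,0),(-70,-95,5)])
dt=("top",px([(418,85),(703,68),(717,197),(430,220)],388,0,170,90,4),[(10,95,172),(10,-95,172),(-78,-95,172),(-78,95,172)])
for o,g in(([ts],[600,-270,-.6]),([tt],[600,-270,-.6]),([ts,tt],[600,-270,-.6]),([ct],[500,370,-1.9]),([ct],[500,370,1.3]),([ds],[700,80,0]),([dt],[700,80,0]),([ds,dt],[700,80,0])): fit(o,g)
E
python3 m.py
```

```text
[ 586.249 -279.008   -0.624]
[[-0.4, -0.4], [0.8, -0.7], [-0.1, 0.7], [-0.0, 0.5], [-0.5, -0.4], [-0.2, -0.0], [0.1, 0.1], [0.4, 0.0], [0.0, 0.2]]
[ 582.763 -279.079   -0.609]
[[0.6, -0.1], [-0.4, -0.1], [0.2, -1.7], [-0.4, 0.3], [0.4, 1.1], [-0.5, 0.3], [-0.7, 0.7], [1.0, -1.8]]
[ 584.909 -278.927   -0.616]
[[-0.9, -0.5], [0.2, -1.0], [-0.8, 0.4], [-0.6, 0.4], [-1.0, -0.5], [-0.7, -0.3], [-0.1, -0.2], [0.1, -0.4], [-0.3, -0.3], [0.7, -0.8], [-0.4, -0.7], [0.0, -2.4], [-0.5, -0.5], [0.3, 0.2], [-0.8, -0.4], [-0.8, -0.2], [1.2, -2.5]]
[533.257 403.934  -2.779]
[[-0.7, -0.6], [-0.7, -0.0], [0.0, 0.3], [0.2, -0.1], [0.5, 0.7], [-0.3, 0.4], [0.4, -0.5], [0.4, -0.2]]
[533.257 403.934   3.504]
[[-0.7, -0.6], [-0.7, -0.0], [0.0, 0.3], [0.2, -0.1], [0.5, 0.7], [-0.3, 0.4], [0.4, -0.5], [0.4, -0.2]]
[7.79519e+02 8.09670e+01 1.19000e-01]
[[0.4, -2.4], [0.8, -1.8], [0.8, -0.1], [-1.2, 0.5], [-0.0, -1.1], [-0.1, 2.7], [-1.0, 0.9]]
[7.75486e+02 8.05140e+01 1.03000e-01]
[[-0.8, 0.1], [1.7, -1.1], [0.7, 0.5], [-1.6, 0.2]]
[7.77951e+02 8.13380e+01 1.17000e-01]
[[-0.0, -2.7], [0.3, -2.1], [0.2, -0.5], [-1.8, 0.2], [-0.4, -1.3], [-0.7, 2.3], [-1.5, 0.5], [-1.1, -0.4], [1.3, -2.5], [0.8, -1.0], [-1.4, -0.3]]
```

```bash
cat > go.py <<'E'
from plant import *
import numpy as np
from scipy.spatial.transform import Rotation as Ro
def cur():
    s=state(); w,x,y,z=s["orientation"]; return s,Ro.from_quat([x,y,z,w]).as_matrix()
def target(a,lean):
    x=np.array([np.cos(a),np.sin(a),0]);y=np.array([np.sin(a),-np.cos(a),0]);z=np.array([0,0,-1.])
    c,s=np.cos(lean),np.sin(lean)
    return np.c_[c*x-s*z, y, s*x+c*z]
def go(p,a,lean=0,p0=None,R0=None):
    s,R=cur(); p0=s["tcp_pos"] if p0 is None else p0; R=R if R0 is None else R0
    T=target(a,lean)
    print("shift",np.round(R.T@(np.array(p)-p0),1),"turn",np.round(Ro.from_matrix(R.T@T).as_rotvec(),3))
E
python3 -c "
from go import *
go([520,-100,230],.363);go([533.5,404,230],.363)"
```

```text
shift [ 435.  -372.7  -40.9] turn [-0.001  0.     0.054]
shift [ 651.4 -828.1  -40.4] turn [-0.001  0.     0.054]
```

Call:
{"fn": "play_rows", "kwargs": {"motion": [[[1,435,-372.7,-40.9,0,0,0.054],[1,435,-372.7,-40.9,0,0,0.054],[1,435,-372.7,-40.9,0,0,0.054],[1,435,-372.7,-40.9,0,0,0.054],[1,435,-372.7,-40.9,0,0,0.054],[1,435,-372.7,-40.9,0,0,0.054],[1,435,-372.7,-40.9,0,0,0.054],[1,435,-372.7,-40.9,0,0,0.054],[1,435,-372.7,-40.9,0,0,0.054],[1,435,-372.7,-40.9,0,0,0.054],[1,435,-372.7,-40.9,0,0,0.054],[1,435,-372.7,-40.9,0,0,0.054]]], "grip_force": 30}}

```text
time_s: 1.1
tcp_pos: [488.5, -165.2, 225.2]
orientation: [0.0, 0.984, 0.18, 0.0]
force: [0.8, -1.1, -0.4]
finger_gap: 93.6
finger_force: 0.0
```

```bash
python3 -c "
from go import *
print(cur()[0]['time_s'],cur()[0]['tcp_pos'],cur()[0]['q'])
go([533.5,404,230],.363);go([533.5,404,110],.363)"
```

```text
1.1 [ 488.47363518 -165.20265284  225.19221851] [ 0.38761717  0.14231211 -0.20571016  1.90538273  0.03267114  1.09702687
 -1.03913846]
shift [ 244.  -516.2   -4.9] turn [ 0.  0. -0.]
shift [ 244.  -516.2  115.1] turn [ 0.  0. -0.]
```

Call:
{"fn": "play_rows", "kwargs": {"motion": [[[1,244,-516,-5,0,0,0],[1,244,-516,-5,0,0,0],[1,244,-516,-5,0,0,0],[1,244,-516,-5,0,0,0],[1,244,-516,-5,0,0,0],[1,244,-516,-5,0,0,0],[1,244,-516,-5,0,0,0],[1,244,-516,-5,0,0,0],[1,244,-516,-5,0,0,0],[1,244,-516,-5,0,0,0],[1,244,-516,-5,0,0,0],[1,244,-516,-5,0,0,0]]]}}

```text
time_s: 2.1
tcp_pos: [527.3, 333.1, 229.2]
orientation: [0.0, 0.984, 0.18, -0.0]
force: [0.5, -1.2, -0.1]
finger_gap: 93.9
finger_force: 0.0
```

Call:
{"fn": "play_rows", "kwargs": {"motion": [[[1,0,0,0,0,0,0],[1,0,0,0,0,0,0],[1,0,0,0,0,0,0]]]}}

```text
time_s: 2.35
tcp_pos: [527.5, 330.7, 228.8]
orientation: [0.0, 0.984, 0.18, -0.001]
force: [-0.1, -1.0, -1.0]
finger_gap: 94.2
finger_force: 0.0
```

```bash
python3 -c "
from go import *
print(cur()[0]['tcp_pos'])
go([533.5,404,100],.363);go([533.5,404,33],.363)"
```

```text
[527.48889865 330.74266329 228.77537967]
shift [ 31.8 -66.4 128.7] turn [ 0.     0.001 -0.   ]
shift [ 31.8 -66.4 195.7] turn [ 0.     0.001 -0.   ]
```

Call:
{"fn": "play_rows", "kwargs": {"motion": [[[1,32,-66,50,0,0,0],[1,32,-66,90,0,0,0],[1,32,-66,130,0,0,0],[1,32,-66,150,0,0,0],[1,32,-66,170,0,0,0],[1,32,-66,185,0,0,0],[1,32,-66,195,0,0,0],[1,32,-66,195,0,0,0],[1,32,-66,195,0,0,0],[1,32,-66,195,0,0,0]]]}}

```text
time_s: 3.18
tcp_pos: [535.4, 404.6, 36.6]
orientation: [-0.001, 0.984, 0.18, 0.001]
force: [0.3, 0.0, 1.1]
finger_gap: 94.0
finger_force: 0.0
```

Run:
```python
from go import *
import cv2
print(cur()[0]['tcp_pos'])
m=np.zeros((600,800,3),np.uint8)
for i,(n,x,y) in enumerate((("top",70,170),("scene",270,90))):
    c=read_camera(n)["color"];cv2.imwrite(f"pics/{n}1.png",c)
    c=c[y:y+75,x:x+66];m[:600,i*400:i*400+400]=cv2.resize(c,(528,600),interpolation=cv2.INTER_CUBIC)[:,:400]
m=np.clip((m.astype(float)-20)*1.7,0,255).astype(np.uint8)
cv2.imwrite("pics/g1.png",m)
```

```text
[535.40738947 404.59711841  36.63539772]
```

View pics/g1.png

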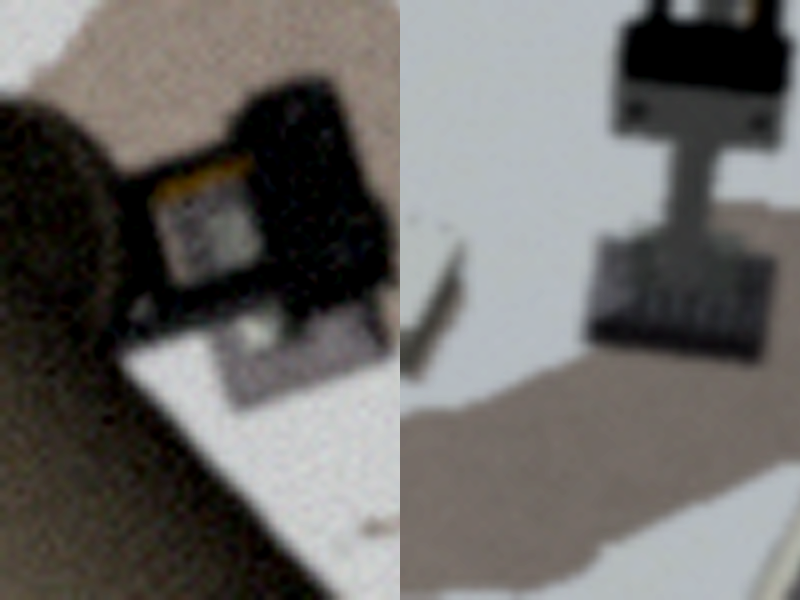

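The fingers straddle the rib, with the finger at about scene px (690,200) over the middle of the cassette (600–775). Lower a little and close.

Call:
{"fn": "play_rows", "kwargs": {"motion": [[[1,0,0,3,0,0,0],[0.1,0,0,3,0,0,0],[0,0,0,3,0,0,0],[0,0,0,3,0,0,0],[0,0,0,3,0,0,0],[0,0,0,3,0,0,0],[0,0,0,3,0,0,0],[0,0,0,3,0,0,0],[0,0,0,3,0,0,0],[0,0,0,3,0,0,0]]], "grip_force": 30}}

```text
time_s: 4.12
tcp_pos: [534.2, 404.3, 31.4]
orientation: [-0.0, 0.984, 0.18, 0.0]
force: [0.1, 0.5, 0.4]
finger_gap: 37.4
finger_force: 0.0
```

Call:
{"fn": "play_rows", "kwargs": {"motion": [[[0,0,0,0,0,0,0],[0,0,0,-20,0,0,0],[0,0,0,-50,0,0,0],[0,0,0,-90,0,0,0],[0,0,0,-130,0,0,0],[0,0,0,-160,0,0,0],[0,0,0,-180,0,0,0],[0,0,0,-185,0,0,0],[0,0,0,-185,0,0,0]]]}}

```text
time_s: 4.87
tcp_pos: [534.7, 404.8, 218.1]
orientation: [-0.001, 0.984, 0.18, 0.001]
force: [0.0, 0.2, 0.1]
finger_gap: 0.6
finger_force: 0.0
```

```bash
python3 -c "
from go import *
s=cur()[0];print(s['tcp_pos'],s['finger_gap'],s['q'])
for a in(-.616,-.616+np.pi): go([520,-100,230],a);go([585,-279,230],a)"
```

```text
[534.70178843 404.79964913 218.09612285] 0.6097146672031334 [-0.37258288  0.441117   -0.51201085  1.55876631  0.2272064   1.19849912
 -2.13428956]
shift [-192.8  466.8  -12.7] turn [-0.002 -0.002  0.979]
shift [-195.5  657.2  -12.9] turn [-0.002 -0.002  0.979]
shift [-192.8  466.8  -12.7] turn [ 3.000e-03 -2.000e-03 -2.163e+00]
shift [-195.5  657.2  -12.9] turn [ 3.000e-03 -2.000e-03 -2.163e+00]
```

I lifted before the slow fingers had closed. Open again and check the cassette.

Call:
{"fn": "play_rows", "kwargs": {"motion": [[[1,0,0,0,0,0,0],[0.5,0,0,0,0,0,0],[0.5,0,0,0,0,0,0],[0.5,0,0,0,0,0,0],[0.5,0,0,0,0,0,0],[0.5,0,0,0,0,0,0]]]}}

```text
time_s: 5.37
tcp_pos: [534.0, 404.2, 215.9]
orientation: [0.0, 0.984, 0.18, -0.0]
force: [-0.4, 0.5, 0.0]
finger_gap: 37.0
finger_force: 0.0
```

Run:
```python
from go import *
import cv2
print(cur()[0]['tcp_pos'],cur()[0]['finger_gap'])
m=np.zeros((600,800,3),np.uint8)
o=cv2.imread("pics/scene0.png");r=read_camera("scene")["color"]
x,y=286,105
for i,c in enumerate((o,r)):
    c=c[y:y+40,x:x+50];m[:400-80,i*400:i*400+400]=cv2.resize(c,(400,320),interpolation=cv2.INTER_CUBIC)
d=cv2.absdiff(o,r)[y:y+40,x:x+50]; print(d[15:].max(),d[15:].mean())
m=np.clip((m.astype(float)-20)*1.7,0,255).astype(np.uint8)[:320]
cv2.imwrite("pics/g2.png",m)
```

```text
[534.01606877 404.24353033 215.92927477] 37.0417004574596
56 31.052266666666668
```

View pics/g2.png

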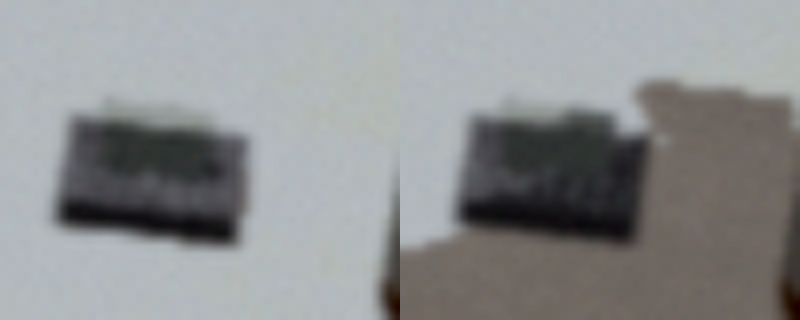

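The cassette hasn't moved. Retry with a full close.

Call:
{"fn": "play_rows", "kwargs": {"motion": [[[0.5,0,0,40,0,0,0],[0.5,0,0,80,0,0,0],[0.5,0,0,120,0,0,0],[0.5,0,0,150,0,0,0],[0.5,0,0,170,0,0,0],[0.5,0,0,180,0,0,0],[0.5,0,0,184,0,0,0],[0.5,0,0,184,0,0,0]]]}}

```text
time_s: 6.08
tcp_pos: [534.1, 404.5, 32.3]
orientation: [-0.0, 0.984, 0.18, -0.0]
force: [-0.1, 0.7, 0.2]
finger_gap: 47.1
finger_force: 0.0
```

Call:
{"fn": "play_rows", "kwargs": {"motion": [[[0,0,0,0,0,0,0],[0,0,0,0,0,0,0],[0,0,0,0,0,0,0],[0,0,0,0,0,0,0],[0,0,0,0,0,0,0],[0,0,0,0,0,0,0],[0,0,0,0,0,0,0],[0,0,0,0,0,0,0],[0,0,0,0,0,0,0],[0,0,0,0,0,0,0]]], "grip_force": 30}}

```text
time_s: 6.92
tcp_pos: [534.2, 404.3, 32.4]
orientation: [-0.0, 0.984, 0.18, -0.0]
force: [-0.5, 0.3, 0.5]
finger_gap: 0.6
finger_force: 0.0
```

The gap is 0.6 mm, so the rib is not between the pads. Look.

Run:
```python
from go import *
import cv2
from fit import proj
s=cur()[0];print(s['tcp_pos'],s['finger_gap'])
m=np.zeros((600,800,3),np.uint8)
for i,(n,x,y) in enumerate((("top",75,165),("scene",276,80))):
    c=read_camera(n)["color"];cv2.imwrite(f"pics/{n}2.png",c)
    P=np.array([[534,404,37],[534,404,18],[533+25*.935,404+25*.355,44],[533-25*.935,404-25*.355,44]]);u=proj(n,P);print(n,u.round(1).tolist())
    c=cv2.resize(c[y:y+75,x:x+50],(400,600),interpolation=cv2.INTER_CUBIC)
    c=np.clip((c.astype(float)-10)*2.2,0,255).astype(np.uint8)
    for k,q in enumerate(u): cv2.circle(c,(int((q[0]-x+.5)*8),int((q[1]-y+.5)*8)),3,[(0,0,255),(0,255,0),(255,0,0),(255,0,255)][k],-1)
    m[:,i*400:i*400+400]=c
cv2.imwrite("pics/g3.png",m)
```

```text
[534.15434242 404.31976865  32.3686486 ] 0.618637933759752
top [[101.8, 203.9], [104.2, 204.1], [98.2, 195.9], [103.6, 212.5]]
scene [[304.2, 120.8], [303.6, 125.2], [311.3, 120.0], [297.0, 118.3]]
```

View pics/g3.png

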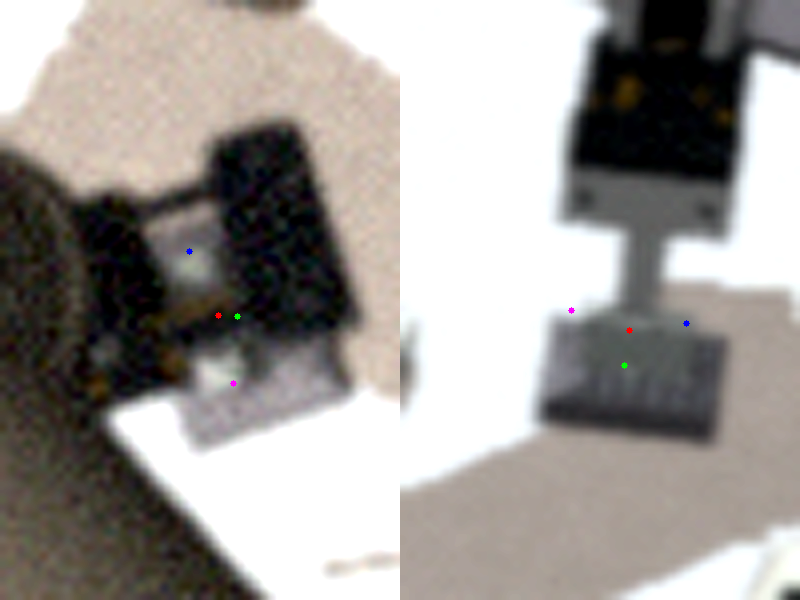

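The fingertip appears to end at about scene px (640,315), the height of the rib's top. I raise the tool and locate the fingertip against the clean bench to check the reported TCP.

Call:
{"fn": "play_rows", "kwargs": {"motion": [[[0,0,0,-40,0,0,0],[0,0,0,-70,0,0,0],[0,0,0,-80,0,0,0],[0,0,0,-80,0,0,0],[0,0,0,-80,0,0,0]]]}}

```text
time_s: 7.43
tcp_pos: [534.4, 404.3, 112.7]
orientation: [-0.0, 0.984, 0.18, 0.0]
force: [-0.4, 0.3, -0.3]
finger_gap: 0.2
finger_force: 0.0
```

Run:
```python
from go import *
import cv2
from fit import proj
s=cur()[0];p=s['tcp_pos'];print(p)
c=read_camera("scene")["color"];cv2.imwrite("pics/scene3.png",c)
c0=cv2.imread("pics/scene0.png")
g=cv2.GaussianBlur(cv2.cvtColor(c,6),(0,0),.7);g0=cv2.cvtColor(c0,6)
for dz in range(20,-60,-4):
    u=proj("scene",p+[0,0,dz])[0]; x,y=np.round(u).astype(int)
    print(dz,u.round(1),g[y,x-8:x+9],g0[y,x])
```

```text
[534.36981567 404.32514847 112.6753847 ]
20 [307.2  97.7] [129 128 128 128 126 118  98  77  65  61  64  79 104 120 126 128 128] 128
16 [307.1  98.7] [129 129 128 128 127 121 109  95  87  83  84  95 112 123 127 128 128] 126
12 [307.   99.7] [128 128 128 128 128 126 121 116 113 112 112 115 122 126 128 129 128] 128
8 [306.8 100.7] [128 128 128 128 128 127 127 126 126 126 126 126 127 128 129 129 129] 128
4 [306.7 101.7] [128 128 128 128 129 128 128 128 129 128 128 128 128 128 128 129 128] 128
0 [306.6 102.7] [128 128 128 128 128 128 128 129 129 128 128 128 128 128 128 128 128] 128
-4 [306.5 103.7] [128 128 128 128 128 128 129 129 128 128 128 128 128 128 128 128 128] 128
-8 [306.3 104.7] [128 128 128 128 128 129 129 129 128 128 128 128 128 128 128 128 128] 128
-12 [306.2 105.7] [128 128 128 128 128 128 128 128 128 128 128 128 128 128 128 128 128] 128
-16 [306.1 106.7] [129 128 128 128 128 128 128 128 128 129 129 128 128 128 128 128 128] 127
-20 [306.  107.6] [129 128 128 128 128 128 128 128 128 128 129 128 128 128 128 128 128] 128
-24 [305.8 108.6] [129 129 129 128 128 128 128 128 128 128 129 129 128 128 128 128 128] 127
-28 [305.7 109.6] [128 129 129 128 128 128 128 128 128 128 128 129 129 129 128 128 128] 129
-32 [305.6 110.5] [128 128 128 129 129 129 129 128 128 128 128 128 128 128 128 128 128] 128
-36 [305.5 111.5] [128 129 128 128 128 129 129 128 128 128 128 128 128 128 128 128 128] 127
-40 [305.3 112.5] [128 129 128 128 128 129 129 128 128 128 128 128 128 128 128 128 128] 127
-44 [305.2 113.4] [128 128 128 128 128 128 128 128 128 128 128 128 129 128 127 126 126] 128
-48 [305.1 114.4] [128 128 128 128 128 128 128 128 128 128 128 128 127 125 120 117 117] 128
-52 [305.  115.3] [128 128 128 128 128 128 128 128 128 128 128 126 122 115 107 100  99] 128
-56 [304.9 116.3] [128 126 125 125 126 126 126 126 126 126 126 123 116 106  96  89  87] 128
```

The fingertip sits about 14 mm behind the reported TCP rather than 14 mm ahead, so the pads closed just above the rib. I'll compensate by going about 28 mm deeper and watch the force.

Call:
{"fn": "play_rows", "kwargs": {"motion": [[[0.55,0,0,0,0,0,0],[0.55,0,0,0,0,0,0],[0.55,0,0,0,0,0,0],[0.55,0,0,0,0,0,0],[0.55,0,0,0,0,0,0],[0.55,0,0,30,0,0,0],[0.55,0,0,60,0,0,0],[0.55,0,0,80,0,0,0],[0.55,0,0,90,0,0,0],[0.55,0,0,96,0,0,0],[0.55,0,0,100,0,0,0],[0.55,0,0,102,0,0,0]]]}}

```text
time_s: 8.48
tcp_pos: [534.5, 404.7, 10.9]
orientation: [-0.0, 0.984, 0.18, 0.0]
force: [-0.3, -0.4, -0.1]
finger_gap: 51.7
finger_force: 0.0
```

Call:
{"fn": "play_rows", "kwargs": {"motion": [[[0.55,0,0,1.5,0,0,0],[0.55,0,0,3,0,0,0],[0.55,0,0,3,0,0,0]]]}}

```text
time_s: 8.73
tcp_pos: [534.4, 404.5, 8.0]
orientation: [-0.0, 0.984, 0.18, 0.0]
force: [-0.5, 0.5, 0.1]
finger_gap: 51.6
finger_force: 0.0
```

Call:
{"fn": "play_rows", "kwargs": {"motion": [[[0,0,0,0,0,0,0],[0,0,0,0,0,0,0],[0,0,0,0,0,0,0],[0,0,0,0,0,0,0],[0,0,0,0,0,0,0],[0,0,0,0,0,0,0],[0,0,0,0,0,0,0],[0,0,0,0,0,0,0],[0,0,0,0,0,0,0],[0,0,0,0,0,0,0]]], "grip_force": 30}}

```text
time_s: 9.57
tcp_pos: [534.1, 404.5, 7.5]
orientation: [-0.0, 0.984, 0.18, 0.0]
force: [0.1, 1.0, 1.2]
finger_gap: 13.5
finger_force: 30.0
```

Gripped (13.5 mm, 30 N). Lift and carry.

Call:
{"fn": "play_rows", "kwargs": {"motion": [[[0,0,0,-20,0,0,0],[0,0,0,-55,0,0,0],[0,0,0,-95,0,0,0],[0,0,0,-130,0,0,0],[0,0,0,-160,0,0,0],[0,0,0,-180,0,0,0],[0,0,0,-190,0,0,0],[0,0,0,-190,0,0,0]]]}}

```text
time_s: 10.23
tcp_pos: [534.9, 404.8, 199.4]
orientation: [-0.001, 0.984, 0.18, 0.001]
force: [0.1, 0.6, -0.9]
finger_gap: 13.6
finger_force: 30.0
```

```bash
python3 -c "
from go import *
s=cur()[0];print(s['tcp_pos'],s['finger_gap'])
go([540,0,200],-.616);go([584.9,-278.9,130],-.616)"
```

```text
[534.88487648 404.82147711 199.44592017] 13.64659274785418
shift [-138.7  380.3   -1.2] turn [-0.002 -0.002  0.978]
shift [-195.8  657.1   68.4] turn [-0.002 -0.002  0.978]
```

Call:
{"fn": "play_rows", "kwargs": {"motion": [[[0,-6,16,0,0,0,0.04],[0,-18,48,0,0,0,0.12],[0,-31,84,0,0,0,0.21],[0,-44,120,0,0,0,0.31],[0,-57,157,0,0,0,0.41],[0,-70,194,0,0,0,0.51],[0,-84,231,0,0,0,0.61],[0,-98,268,0,0,0,0.7],[0,-112,305,0,0,0,0.79],[0,-125,342,0,0,0,0.88],[0,-138,379,0,0,0,0.95],[0,-145,412,0,0,0,0.978]]]}}

```text
time_s: 11.23
tcp_pos: [542.6, -36.0, 195.6]
orientation: [0.001, 0.952, -0.306, -0.001]
force: [0.3, -0.1, -1.0]
finger_gap: 13.6
finger_force: 30.0
```

```bash
python3 -c "
from go import *
s=cur()[0];print(s['tcp_pos'],s['finger_gap'])
go([584.9,-278.9,110],-.616)"
```

```text
[542.60016655 -36.01181966 195.55321813] 13.575651678092608
shift [176.2 172.4  85.6] turn [ 0.002  0.002 -0.007]
```

Call:
{"fn": "play_rows", "kwargs": {"motion": [[[0,25,25,0,0,0,0],[0,52,51,0,0,0,0],[0,79,77,10,0,0,0],[0,106,103,25,0,0,0],[0,132,129,45,0,0,0],[0,155,152,65,0,0,0],[0,170,166,85,0,0,0],[0,176,172,105,0,0,0],[0,176,172,125,0,0,-0.003],[0,176,172,130,0,0,-0.003],[0,176,172,130,0,0,-0.003],[0,176,172,130,0,0,-0.003]]]}}

```text
time_s: 12.23
tcp_pos: [588.7, -273.9, 67.1]
orientation: [-0.0, 0.954, -0.301, -0.001]
force: [-0.0, -0.7, -0.7]
finger_gap: 13.6
finger_force: 30.0
```

Run:
```python
from go import *
import cv2
s=cur()[0];print(s['tcp_pos'],s['finger_gap'],s['orientation'])
m=np.zeros((600,800,3),np.uint8)
for i,(n,x,y) in enumerate((("top",306,160),("scene",182,236))):
    c=read_camera(n)["color"];cv2.imwrite(f"pics/{n}4.png",c)
    c=cv2.resize(c[y:y+75,x:x+50],(400,600),interpolation=cv2.INTER_CUBIC)
    m[:,i*400:i*400+400]=np.clip((c.astype(float)-10)*2,0,255)
cv2.imwrite("pics/g4.png",m)
```

```text
[ 588.70585566 -273.92707465   67.05844724] 13.64281556706947 [-6.78252007e-05  9.53506255e-01 -3.01372542e-01 -6.38262720e-04]
```

View pics/g4.png

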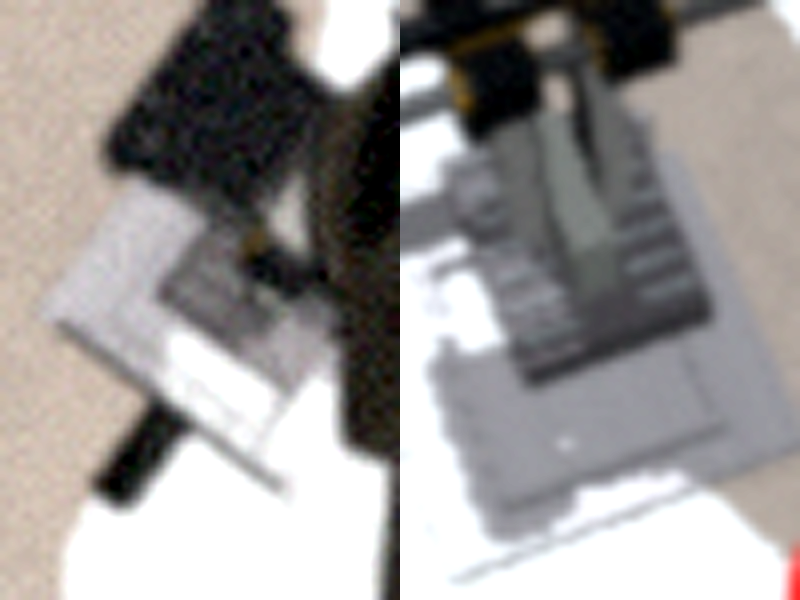

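The cassette hangs level over the tray, nearly square with it. In the scene crop its lower front edge runs from (530,386) to (712,318), and the pocket's rear wall from (510,500) to (722,430). I fit the offset in that one camera.

Run:
```python
from go import *
from fit import *
q=px([(530,386),(712,318),(640,115),(525,366),(708,300)],400,0,182,236,8)
z=59.6
M=[(40,-30,3),(40,30,3),(-40,30,16),(40,-30,16),(40,30,16)]
c=fit([("scene",q[:2],M[:2])],[588,-274,-.612],z)
c=fit([("scene",q[:3],M[:3])],[588,-274,-.612],z)
# pocket in this image too
t=px([(510,500),(722,430)],400,0,182,236,8)
fit([("scene",t,[(47,-37,8),(47,37,8)])],[586,-279,-.62])
for P in ([586.2,-279,30],[584.9,-278.9,30]): go(P,-.62)
```

```text
[ 590.93  -273.461   -0.613]
[[-0.4, 0.2], [0.4, -0.2]]
[ 593.402 -272.758   -0.665]
[[-0.4, 0.2], [0.9, 0.9], [-0.3, -2.5]]
[ 586.946 -276.36    -0.676]
[[-1.1, 0.2], [1.1, -0.3]]
shift [-0.1  6.  38.4] turn [-0.    -0.001  0.008]
shift [-1.3  6.7 38.4] turn [-0.    -0.001  0.008]
```

Both cameras agree that TCP (584, −279) is centred over the pocket.

Run:
```python
from go import *
for z in (24,12.5): go([584,-279,z],-.618)
```

```text
shift [-2.   7.3 44.4] turn [-0.    -0.001  0.006]
shift [-2.   7.3 55.9] turn [-0.    -0.001  0.006]
```

Call:
{"fn": "play_rows", "kwargs": {"motion": [[[0,-2,7.3,10,0,0,0.006],[0,-2,7.3,25,0,0,0.006],[0,-2,7.3,35,0,0,0.006],[0,-2,7.3,41,0,0,0.006],[0,-2,7.3,43,0,0,0.006],[0,-2,7.3,43,0,0,0.006],[0,-2,7.3,43,0,0,0.006]]]}}

```text
time_s: 12.92
tcp_pos: [583.6, -279.2, 24.7]
orientation: [-0.0, 0.953, -0.304, 0.0]
force: [0.5, 0.5, -1.0]
finger_gap: 13.8
finger_force: 30.0
```

Run:
```python
from go import *
print(cur()[0]['tcp_pos'],cur()[0]['force'])
for z in (20,12.5): go([584,-279,z],-.618)
```

```text
[ 583.64246695 -279.21376881   24.69347428] [ 0.50710714  0.54043227 -1.03908592]
shift [ 0.2 -0.4  4.7] turn [-0. -0. -0.]
shift [ 0.2 -0.4 12.2] turn [-0. -0. -0.]
```

Call:
{"fn": "play_rows", "kwargs": {"motion": [[[0,0,0,2,0,0,0],[0,0,0,4,0,0,0],[0,0,0,6,0,0,0],[0,0,0,8,0,0,0],[0,0,0,9,0,0,0],[0,0,0,9,0,0,0]]]}}

```text
time_s: 13.42
tcp_pos: [583.2, -279.1, 15.1]
orientation: [-0.0, 0.953, -0.304, -0.0]
force: [-0.5, 0.2, -0.5]
finger_gap: 14.1
finger_force: 30.0
```

Call:
{"fn": "play_rows", "kwargs": {"motion": [[[0,0,0,1,0,0,0],[0,0,0,2,0,0,0],[0,0,0,3,0,0,0],[0,0,0,3,0,0,0]]]}}

```text
time_s: 13.75
tcp_pos: [583.3, -279.2, 12.2]
orientation: [-0.0, 0.953, -0.304, -0.0]
force: [-0.5, 0.1, -2.0]
finger_gap: 13.3
finger_force: 30.0
```

No resistance below wall height, so it is in the pocket. Release and rise.

Call:
{"fn": "play_rows", "kwargs": {"motion": [[[0,0,0,0.7,0,0,0],[0.5,0,0,0.7,0,0,0],[0.5,0,0,0.7,0,0,0],[0.5,0,0,0.7,0,0,0],[0.5,0,0,0.7,0,0,0],[0.5,0,0,0.7,0,0,0],[0.5,0,0,0,0,0,0],[0.5,0,0,-20,0,0,0],[0.5,0,0,-50,0,0,0],[0.5,0,0,-90,0,0,0],[0.5,0,0,-120,0,0,0],[0.5,0,0,-130,0,0,0]]]}}

```text
time_s: 14.75
tcp_pos: [585.4, -280.0, 147.6]
orientation: [0.0, 0.953, -0.304, 0.003]
force: [0.1, 0.2, 0.1]
finger_gap: 47.0
finger_force: 0.0
```

Run:
```python
from go import *
s=cur()[0];print(s['tcp_pos'],s['q'])
a=-.618;u=np.array([np.cos(a),np.sin(a),0])
T=np.array([583.5,-279,0])
tab=T-88*u+[0,0,24]
for lean in (.7,):
    z=target(a,lean)[:,2]
    g=tab+z*23      # TCP 23 ahead of the pad middle (measured tool)
    print(tab,g)
    go(g-z*140,a,lean);go(g,a,lean)
```

```text
[ 585.36853896 -280.04582018  147.56996351] [ 0.40394212  0.41947754 -0.07496077  1.70810762  0.03619001  1.00931478
 -1.87293177]
[ 511.77657694 -228.01225065   24.        ] [ 523.85301384 -236.59731689    6.40862969]
shift [-165.7    0.4   33.1] turn [-0.001  0.694 -0.001]
shift [-76.1   0.5 140.7] turn [-0.001  0.694 -0.001]
```

Run:
```python
from go import *
a=-.618;u=np.array([np.cos(a),np.sin(a),0])
tab=np.array([583.5,-279,24])-88*u
z=target(a,.7)[:,2]
for b in (107,77): go(tab-z*b,a,.7)
```

```text
shift [-159.3    0.4   40.8] turn [-0.001  0.694 -0.001]
shift [-140.1    0.4   63.9] turn [-0.001  0.694 -0.001]
```

Call:
{"fn": "play_rows", "kwargs": {"motion": [[[0.5,-20,0,0,0,0.08,0],[0.5,-45,0,0,0,0.18,0],[0.5,-70,0,0,0,0.28,0],[0.5,-95,0,5,0,0.38,0],[0.5,-118,0,12,0,0.48,0],[0.5,-138,0,22,0,0.58,0],[0.5,-152,0,33,0,0.66,0],[0.5,-159,0.4,41,0,0.694,0],[0.5,-159,0.4,41,0,0.694,0],[0.5,-159,0.4,41,0,0.694,0],[0.5,-159,0.4,41,0,0.694,0]]]}}

```text
time_s: 15.67
tcp_pos: [462.0, -213.2, 152.9]
orientation: [0.067, 0.916, -0.291, 0.269]
force: [-0.4, -0.1, 0.5]
finger_gap: 46.9
finger_force: 0.0
```

Run:
```python
from go import *
import cv2
from fit import proj
s,R=cur();p=s['tcp_pos'];print(p,s['q'])
a=-.618;u=np.array([np.cos(a),np.sin(a),0])
tab=np.array([583.5,-279,24])-88*u; z=target(a,.7)[:,2]
for b in (27,-33): go(tab-z*b,a,.7)
c=read_camera("scene")["color"];t=read_camera("top")["color"]
for n,k in (("top",t),("scene",c)): cv2.imwrite(f"pics/{n}5.png",k)
m=np.zeros((600,800,3),np.uint8)
tools=[p-R[:,2]*14,p+R[:,2]*14+[0,0,28]]
for i,(n,x,y) in enumerate((("top",280,160),("scene",165,210))):
    k=(t,c)[i]; k=cv2.resize(k[y:y+75,x:x+50],(400,600),interpolation=cv2.INTER_CUBIC)
    k=np.clip((k.astype(float)-10)*2,0,255).astype(np.uint8)
    for j,P in enumerate(tools):
        q=proj(n,P)[0]; cv2.circle(k,(int((q[0]-x+.5)*8),int((q[1]-y+.5)*8)),3,[(0,0,255),(0,200,0)][j],-1)
    m[:,i*400:i*400+400]=k
cv2.imwrite("pics/g5.png",m)
```

```text
[ 462.04803764 -213.2153393   152.86111627] [ 0.63965    -0.03800016 -0.47578792  2.43186721  0.72445242  0.28685769
 -2.67952268]
shift [-30.9 -12.8 109. ] turn [-0.034  0.139 -0.01 ]
shift [-22.5 -10.8 168.4] turn [-0.034  0.139 -0.01 ]
```

View pics/g5.png

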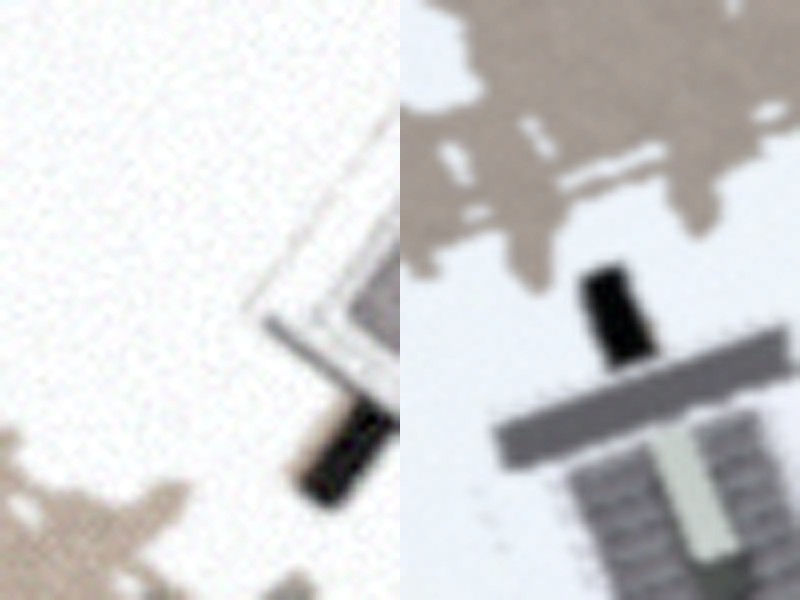

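The leaned pose here is limited by the joints (q4 and q7 near their ends), so the tool missed it. I'll grip the tab vertically here, carry the tray into the mouth, and lean only for the last part at the dock, where there is more reach. The crop shows the cassette flat and square in the pocket.

Run:
```python
from go import *
a=-.618;u=np.array([np.cos(a),np.sin(a),0])
tab=np.array([583.5,-279,0])-88*u
go(tab+[0,0,110],a)
R0=target(a,0); go(tab+[0,0,-6],a,0,tab+[0,0,110],R0)
```

```text
shift [ 18.1 -17.5  62.8] turn [-0.034 -0.561 -0.002]
shift [  0.   0. 116.] turn [0. 0. 0.]
```

Call:
{"fn": "play_rows", "kwargs": {"motion": [[[0.5,2,-2,5,-0.005,-0.1,0],[0.5,6,-6,18,-0.012,-0.21,0],[0.5,10,-10,33,-0.02,-0.32,0],[0.5,14,-14,48,-0.028,-0.43,0],[0.5,18,-17.5,60,-0.034,-0.53,-0.002],[0.5,18.1,-17.5,62.8,-0.034,-0.561,-0.002],[0.5,18.1,-17.5,62.8,-0.034,-0.561,-0.002],[0.5,18.1,-17.5,62.8,-0.034,-0.561,-0.002],[0.5,18.1,-17.5,62.8,-0.034,-0.561,-0.002],[0.5,18.1,-17.5,62.8,-0.034,-0.561,-0.002]]]}}

```text
time_s: 16.6
tcp_pos: [512.1, -225.9, 110.0]
orientation: [0.0, 0.953, -0.302, 0.0]
force: [-0.7, -0.8, 0.1]
finger_gap: 47.2
finger_force: 0.0
```

Run:
```python
from go import *
s=cur()[0];print(s['tcp_pos'],s['q'])
a=-.618;u=np.array([np.cos(a),np.sin(a),0])
tab=np.array([583.5,-279,0])-88*u
go(tab+[0,0,-6],a)
```

```text
[ 512.14738726 -225.91901987  110.02839693] [ 0.6332996   0.35508246 -0.40513063  1.92252614  0.17732684  0.89805344
 -2.04511362]
shift [  0.8   1.8 116. ] turn [ 0.001 -0.001  0.004]
```

Call:
{"fn": "play_rows", "kwargs": {"motion": [[[0.5,0.8,1.8,30,0,0,0.004],[0.5,0.8,1.8,60,0,0,0.004],[0.5,0.8,1.8,85,0,0,0.004],[0.5,0.8,1.8,100,0,0,0.004],[0.5,0.8,1.8,108,0,0,0.004],[0.5,0.8,1.8,112,0,0,0.004],[0.5,0.8,1.8,115,0,0,0.004],[0.5,0.8,1.8,116,0,0,0.004],[0.5,0.8,1.8,116,0,0,0.004]]]}}

```text
time_s: 17.35
tcp_pos: [512.9, -228.6, -5.4]
orientation: [-0.0, 0.952, -0.305, 0.001]
force: [0.5, -0.7, -0.1]
finger_gap: 46.5
finger_force: 0.0
```

Call:
{"fn": "play_rows", "kwargs": {"motion": [[[0,0,0,0,0,0,0],[0,0,0,0,0,0,0],[0,0,0,0,0,0,0],[0,0,0,0,0,0,0],[0,0,0,0,0,0,0],[0,0,0,0,0,0,0],[0,0,0,0,0,0,0],[0,0,0,0,0,0,0]]], "grip_force": 58}}

```text
time_s: 18.02
tcp_pos: [512.6, -228.4, -6.1]
orientation: [-0.0, 0.952, -0.305, -0.0]
force: [-0.4, 0.2, 3.6]
finger_gap: 16.0
finger_force: 58.0
```

Call:
{"fn": "play_rows", "kwargs": {"motion": [[[0,0,0,-3,0,0,0],[0,0,0,-8,0,0,0],[0,0,0,-14,0,0,0],[0,0,0,-20,0,0,0],[0,0,0,-26,0,0,0],[0,0,0,-30,0,0,0],[0,0,0,-32,0,0,0],[0,0,0,-32,0,0,0],[0,0,0,-32,0,0,0],[0,0,0,-32,0,0,0]]]}}

```text
time_s: 18.85
tcp_pos: [512.2, -228.4, 25.5]
orientation: [-0.0, 0.952, -0.305, -0.0]
force: [-0.1, -0.1, -2.9]
finger_gap: 15.7
finger_force: 58.0
```

Run:
```python
from go import *
import cv2
from fit import proj
s,R=cur();p=s["tcp_pos"];print(p,s["force"],s["moment"],R.T@s["moment"],s["finger_gap"])
c=read_camera("scene")["color"];cv2.imwrite("pics/scene6.png",c)
cv2.imwrite("pics/top6.png",read_camera("top")["color"])
```

```text
[ 512.24816463 -228.38801017   25.54987852] [-0.1367076  -0.08597367 -2.89666289] [0.20344608 0.21840404 0.02797731] [ 0.0388991  -0.29593475 -0.02797944] 15.701431288003477
```

Run:
```python
from go import *
from fit import *
def unp(n,u,z):
    f,cx,cy,T=C[n];d=T[:,:3]@np.array([(u[0]-cx)/f,(u[1]-cy)/f,1]);return T[:,3]+d*(z-T[2,3])/d[2]
print("jar",unp("top",(470/1.5625,195/1.5625),130),unp("scene",(449/1.5625,428/1.5625),0))
print("petri",unp("top",(332/1.5625,398/1.5625),10))
go([540.5,54.2,27],.113)
```

```text
jar [ 758.55942536 -149.46097301  130.        ] [ 762.97071112 -150.17033299    0.        ]
petri [396.28206117  84.34144706  10.        ]
shift [-141.  -246.5   -1.3] turn [-0.     0.001 -0.732]
```

Call:
{"fn": "play_rows", "kwargs": {"motion": [[[0,-4,-7,-1,0,0,-0.02],[0,-14,-24,-1,0,0,-0.07],[0,-28,-49,-1,0,0,-0.14],[0,-43,-75,-1,0,0,-0.22],[0,-58,-101,-1,0,0,-0.3],[0,-73,-128,-1,0,0,-0.38],[0,-88,-154,-1,0,0,-0.46],[0,-103,-180,-1,0,0,-0.54],[0,-117,-205,-1,0,0,-0.61],[0,-129,-226,-1,0,0,-0.67],[0,-137,-240,-1,0,0,-0.71],[0,-141,-246.5,-1,0,0,-0.732]]]}}

```text
time_s: 19.95
tcp_pos: [540.5, 57.6, 27.0]
orientation: [-0.001, 0.998, 0.06, 0.0]
force: [-0.4, 0.4, -3.2]
finger_gap: 15.6
finger_force: 58.0
```

Call:
{"fn": "play_rows", "kwargs": {"motion": [[[0,0,0,0,0,0,0],[0,0,0,0,0,0,0],[0,0,0,0,0,0,0]]]}}

```text
time_s: 20.2
tcp_pos: [540.5, 52.4, 26.7]
orientation: [0.0, 0.998, 0.055, -0.0]
force: [0.0, 0.3, -2.9]
finger_gap: 15.5
finger_force: 58.0
```

Run:
```python
from go import *
from fit import *
import cv2
s,R=cur();p=s["tcp_pos"];print(p,s["force"],R.T@s["moment"],s["finger_gap"])
print("yaw",np.arctan2(R[1,0],R[0,0]))
m=np.zeros((600,800,3),np.uint8)
yaw=np.arctan2(R[1,0],R[0,0]);c,sn=np.cos(yaw),np.sin(yaw)
def W(P,h=p[2]+6.1): # tray pts -> world assuming level
    x,y,z=P; x+=88; return np.array([p[0]+c*x-sn*y,p[1]+sn*x+c*y,h+z])
D=lambda P:np.array([777+P[0]*.9936-P[1]*.1128,81+P[0]*.1128+P[1]*.9936,P[2]])
for i,(n,x,y,w,h,k) in enumerate((("scene",255,170,80,100,6),("top",170,115,64,100,5))):
    im=read_camera(n)["color"];cv2.imwrite(f"pics/{n}7.png",im)
    im=cv2.resize(im[y:y+h,x:x+w],None,fx=k,fy=k,interpolation=cv2.INTER_CUBIC)
    im=np.clip((im.astype(float)-10)*2,0,255).astype(np.uint8)
    for P,col in [(W(q),(0,0,255)) for q in((60,59,0),(60,-59,0),(47,37,12),(47,-37,12),(-56,50,34),(-56,-50,34))]+[(D(q),(0,200,0)) for q in((-70,95,20),(-70,-95,20),(-78,95,92),(-78,-95,92),(-78,95,172),(-78,-95,172),(-70,-95,0))]:
        u=proj(n,P)[0];cv2.circle(im,(int((u[0]-x+.5)*k),int((u[1]-y+.5)*k)),2,col,-1)
    m[:im.shape[0],i*480:i*480+im.shape[1]]=im[:600,:800-i*480]
cv2.imwrite("pics/g7.png",m)
```

```text
[540.48990909  52.44164576  26.69150015] [ 0.04514146  0.2601938  -2.86848726] [-0.01918339 -0.24971826  0.06215447] 15.4629628613753
yaw 0.11016524043307974
```

View pics/g7.png

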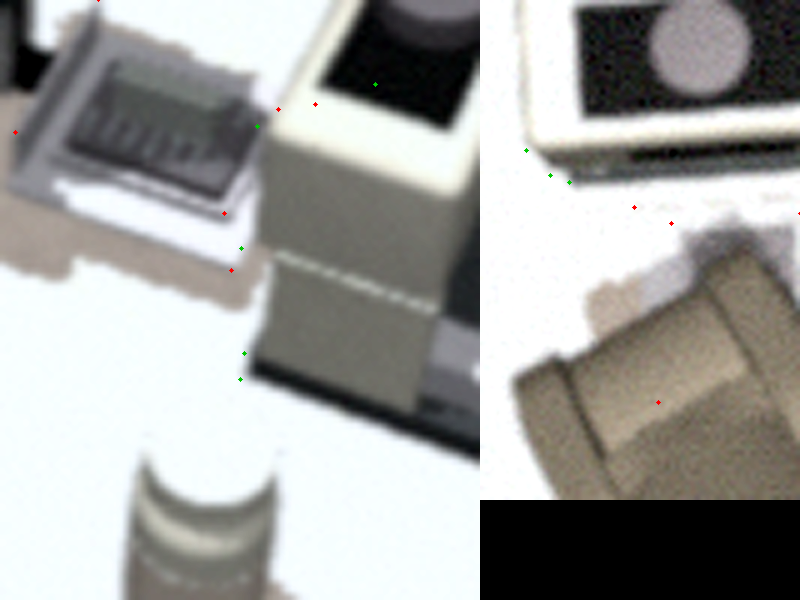

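The level-pose projection matches the held tray (rear corner predicted at (231,270), seen at about (235,268)), so there is no droop. The dock prediction is within about 4 mm. Lower to just above deck height and enter the mouth.

Run:
```python
from go import *
D=lambda x,z:[777+x*.9936,81+x*.1128,z]
for X,z in((-150,19),(-120,19),(-85,19),(-70,19)): go(D(X-88,z),.113)
```

```text
shift [ 0.1 -1.6  7.8] turn [ 0.     0.    -0.003]
shift [30.1 -1.7  7.8] turn [ 0.     0.    -0.003]
shift [65.1 -1.8  7.8] turn [ 0.     0.    -0.003]
shift [80.1 -1.8  7.8] turn [ 0.     0.    -0.003]
```

Call:
{"fn": "play_rows", "kwargs": {"motion": [[[0,0,-1.6,4,0,0,-0.003],[0,4,-1.7,7.8,0,0,-0.003],[0,12,-1.7,7.8,0,0,-0.003],[0,22,-1.7,7.8,0,0,-0.003],[0,32,-1.7,7.8,0,0,-0.003],[0,42,-1.7,7.8,0,0,-0.003],[0,52,-1.7,7.8,0,0,-0.003],[0,60,-1.7,7.8,0,0,-0.003],[0,65,-1.8,7.8,0,0,-0.003],[0,65,-1.8,7.8,0,0,-0.003],[0,65,-1.8,7.8,0,0,-0.003]]]}}

```text
time_s: 21.22
tcp_pos: [604.9, 63.3, 18.9]
orientation: [-0.0, 0.998, 0.058, -0.0]
force: [-0.7, -0.0, -3.2]
finger_gap: 15.1
finger_force: 58.0
```

Run:
```python
from go import *
s,R=cur();print(s["tcp_pos"],R.T@s["force"],R.T@s["moment"])
D=lambda x,z:[777+x*.9936,81+x*.1128,z]
for X,z in((-85,15.5),(-60,17),(-40,17)): go(D(X-88,z),.113)
```

```text
[604.89891939  63.34986364  18.87323527] [-0.64866267 -0.06618128  3.16039944] [ 0.06747189 -0.22015189 -0.00780838]
shift [-0.   1.9  3.4] turn [-0.001  0.001  0.003]
shift [25.   1.9  1.9] turn [-0.001  0.001  0.003]
shift [45.   2.   1.8] turn [-0.001  0.001  0.003]
```

Call:
{"fn": "play_rows", "kwargs": {"motion": [[[0,3,1.6,1,0,0,0.002],[0,8,1.6,2,0,0,0.002],[0,13,1.6,2,0,0,0.002],[0,18,1.6,2,0,0,0.002],[0,22,1.6,2,0,0,0.002],[0,25,1.6,2,0,0,0.002],[0,25,1.6,2,0,0,0.002],[0,25,1.6,2,0,0,0.002]]]}}

```text
time_s: 21.88
tcp_pos: [630.1, 64.7, 17.0]
orientation: [-0.0, 0.998, 0.057, -0.0]
force: [-1.0, -0.7, -3.2]
finger_gap: 15.5
finger_force: 58.0
```

Run:
```python
from go import *
s,R=cur();print(s["tcp_pos"],R.T@s["force"],R.T@s["moment"],s["finger_gap"])
D=lambda x,z:[777+x*.9936,81+x*.1128,z]
for X,z in((-40,15),): go(D(X-88,z),.113)
```

```text
[630.06886121  64.68240887  16.97267119] [-1.01877441  0.55461387  3.15355289] [ 0.01903809 -0.2740504  -0.04309486] 15.533319036591552
shift [19.8  0.4  2. ] turn [-0.001  0.     0.001]
```

Still free, with the rear edge at about dock x = 0. Go on 20 mm.

Call:
{"fn": "play_rows", "kwargs": {"motion": [[[0,3,0.4,0,0,0,0],[0,7,0.4,0,0,0,0],[0,11,0.4,0.5,0,0,0],[0,15,0.4,1,0,0,0],[0,18,0.4,1,0,0,0],[0,20,0.4,1,0,0,0],[0,20,0.4,1,0,0,0]]]}}

```text
time_s: 22.47
tcp_pos: [650.4, 66.6, 16.0]
orientation: [-0.0, 0.998, 0.057, -0.0]
force: [0.3, 0.1, -3.2]
finger_gap: 15.5
finger_force: 58.0
```

Call:
{"fn": "play_rows", "kwargs": {"motion": [[[0,0,0,0.7,0,0,0],[0,0,0,1.4,0,0,0],[0,0,0,1.4,0,0,0],[0,0,0,1.4,0,0,0]]]}}

```text
time_s: 22.8
tcp_pos: [649.8, 66.4, 14.6]
orientation: [-0.0, 0.998, 0.057, -0.0]
force: [-0.5, -0.2, -2.8]
finger_gap: 16.0
finger_force: 58.0
```

Run:
```python
from go import *
s,R=cur();print(s["tcp_pos"],R.T@s["force"],R.T@s["moment"],s["finger_gap"])
```

```text
[649.843321    66.38410951  14.6347796 ] [-0.48319643  0.11474797  2.78083219] [-0.01567386 -0.24667351 -0.0235808 ] 15.998951726571148
```

Call:
{"fn": "play_rows", "kwargs": {"motion": [[[0,0,0,0.8,0,0,0],[0,0,0,0.8,0,0,0],[0.45,0,0,0.8,0,0,0],[0.45,0,0,0.8,0,0,0],[0.45,0,0,0.8,0,0,0],[0.45,0,0,0.8,0,0,0],[0.45,0,0,-10,0,0,0],[0.45,0,0,-25,0,0,0],[0.45,-5,0,-45,0,0,0],[0.45,-20,0,-60,0,0,0],[0.45,-40,0,-70,0,0,0],[0.45,-50,0,-70,0,0,0]]]}}

```text
time_s: 23.8
tcp_pos: [600.3, 61.0, 88.1]
orientation: [-0.0, 0.998, 0.057, 0.002]
force: [1.6, 0.3, 0.1]
finger_gap: 42.4
finger_force: 0.0
```

Run:
```python
from go import *
s,R=cur();print(s["tcp_pos"],s["q"],s["finger_gap"],s["force"])
a=.113;d=np.array([np.cos(a),np.sin(a),0])
g=np.array([649.8,66.4,44.]);z=target(a,.7)[:,2]
for b in(60,-30): go(g-b*z,a,.7)
```

```text
[600.28087798  61.00224161  88.12020712] [ 0.26587195  0.4846888  -0.61226463  1.83426251  0.34261169  0.9260512
 -1.95701538] 42.421498059871894 [1.63023448 0.27759633 0.10464815]
shift [11.2  0.2 -1.7] turn [-0.     0.697  0.001]
shift [68.9  0.3 67.3] turn [-0.     0.697  0.001]
```

Call:
{"fn": "play_rows", "kwargs": {"motion": [[[0.45,-10,0,0,0,0.1,0],[0.45,-10,0,0,0,0.2,0],[0.45,-10,0,0,0,0.3,0],[0.45,-5,0,0,0,0.4,0],[0.45,0,0,0,0,0.5,0],[0.45,5,0,0,0,0.6,0],[0.45,11,0,-1,0,0.697,0],[0.45,11,0,-1.7,0,0.697,0],[0.45,11,0,-1.7,0,0.697,0],[0.45,11,0,-1.7,0,0.697,0],[0.45,11,0,-1.7,0,0.697,0]]]}}

```text
time_s: 24.72
tcp_pos: [618.9, 52.1, 139.3]
orientation: [-0.022, 0.95, 0.059, 0.306]
force: [0.5, -0.7, 0.4]
finger_gap: 42.4
finger_force: 0.0
```

Run:
```python
from go import *
s,R=cur();print(s["tcp_pos"],s["q"],s["finger_gap"],s["force"])
a=.113
g=np.array([649.8,66.4,44.]);z=target(a,.7)[:,2]
for b in(60,-30): go(g-b*z,a,.7)
```

```text
[618.92123473  52.101368   139.28170816] [ 0.29822308  0.18852556 -0.55478452  2.28282644  1.11993767  0.16300528
 -2.73064421] 42.42925975049482 [ 0.45930053 -0.71225109  0.39038497]
shift [-33.9 -10.5  36.5] turn [-0.013  0.077  0.007]
shift [-27.   -9.3 126.3] turn [-0.013  0.077  0.007]
```

The wrist is at q6/q7 limits: it needs to flip through q5→π. I'll turn the gripper half a turn (q7 up by π, the same grasp) while upright and away from the bridge, then lean, so the flip has room.

Run:
```python
from go import *
go([565,57,130],.113)
```

```text
shift [-48.4 -11.6 -23.3] turn [-0.01  -0.623  0.011]
```

Call:
{"fn": "play_rows", "kwargs": {"motion": [[[0.45,-10,-3,-5,0,-0.1,0],[0.45,-20,-5,-10,0,-0.2,0],[0.45,-30,-7,-15,0,-0.3,0],[0.45,-40,-9,-20,-0.005,-0.4,0.005],[0.45,-48,-11,-23,-0.01,-0.5,0.01],[0.45,-48.4,-11.6,-23.3,-0.01,-0.6,0.011],[0.45,-48.4,-11.6,-23.3,-0.01,-0.623,0.011],[0.45,-48.4,-11.6,-23.3,-0.01,-0.623,0.011],[0.45,-48.4,-11.6,-23.3,-0.01,-0.623,0.011],[0.45,-48.4,-11.6,-23.3,-0.01,-0.623,0.011]]]}}

```text
time_s: 25.55
tcp_pos: [564.0, 58.1, 128.6]
orientation: [-0.0, 0.998, 0.058, -0.001]
force: [-0.7, -0.3, -0.1]
finger_gap: 42.1
finger_force: 0.0
```

Call:
{"fn": "play_rows", "kwargs": {"motion": [[[0.45,0,0,0,0,0,0.12],[0.45,0,0,0,0,0,0.24],[0.45,0,0,0,0,0,0.36],[0.45,0,0,0,0,0,0.48],[0.45,0,0,0,0,0,0.6],[0.45,0,0,0,0,0,0.72],[0.45,0,0,0,0,0,0.84],[0.45,0,0,0,0,0,0.96],[0.45,0,0,0,0,0,1.08],[0.45,0,0,0,0,0,1.2],[0.45,0,0,0,0,0,1.32],[0.45,0,0,0,0,0,1.4]]]}}

```text
time_s: 26.55
tcp_pos: [561.4, 56.2, 125.5]
orientation: [0.006, 0.882, -0.471, -0.007]
force: [0.4, -0.4, -0.4]
finger_gap: 42.2
finger_force: 0.0
```

Run:
```python
from go import *
s=cur()[0];print(s["tcp_pos"],s["q"])
go([565,57,130],.113+np.pi)
```

```text
[561.41037899  56.21526347 125.52146338] [-0.29624159  0.32535237  0.09971115  1.90987908 -0.03860067  0.92601211
 -2.73063392]
shift [ 1.3 -3.3 -4.5] turn [ 0.016 -0.014  2.047]
```

q7 runs the other way, so I turn back the other direction.

Call:
{"fn": "play_rows", "kwargs": {"motion": [[[0.45,0,0,0,0,0,-0.12],[0.45,0,0,0,0,0,-0.24],[0.45,0,0,0,0,0,-0.36],[0.45,0,0,0,0,0,-0.48],[0.45,0,0,0,0,0,-0.6],[0.45,0,0,0,0,0,-0.72],[0.45,0,0,0,0,0,-0.84],[0.45,0,0,0,0,0,-0.96],[0.45,0,0,0,0,0,-1.08],[0.45,0,0,0,0,0,-1.2],[0.45,0,0,0,0,0,-1.32],[0.45,0,0,0,0,0,-1.44]]]}}

```text
time_s: 27.55
tcp_pos: [561.3, 56.2, 125.2]
orientation: [0.001, 0.973, 0.231, -0.009]
force: [1.4, 0.3, 0.4]
finger_gap: 42.6
finger_force: 0.0
```

Call:
{"fn": "play_rows", "kwargs": {"motion": [[[0.45,0,0,0,0,0,-0.12],[0.45,0,0,0,0,0,-0.24],[0.45,0,0,0,0,0,-0.36],[0.45,0,0,0,0,0,-0.48],[0.45,0,0,0,0,0,-0.6],[0.45,0,0,0,0,0,-0.72],[0.45,0,0,0,0,0,-0.84],[0.45,0,0,0,0,0,-0.96],[0.45,0,0,0,0,0,-1.08],[0.45,0,0,0,0,0,-1.2],[0.45,0,0,0,0,0,-1.32],[0.45,0,0,0,0,0,-1.44]]]}}

```text
time_s: 28.55
tcp_pos: [561.3, 56.2, 125.1]
orientation: [-0.006, 0.579, 0.815, -0.008]
force: [0.5, -0.8, 0.4]
finger_gap: 42.2
finger_force: 0.0
```

Run:
```python
from go import *
s=cur()[0];print(s["tcp_pos"],s["q"])
go([565,57,130],.113+np.pi)
```

```text
[561.29930883  56.22487165 125.14207957] [ 0.15266907  0.36058646 -0.45106853  1.88240452  0.1898082   0.95953336
 -0.04933474]
shift [-0.5  3.7 -4.9] turn [-0.016 -0.013 -1.347]
```

Call:
{"fn": "play_rows", "kwargs": {"motion": [[[0.45,0,0,0,0,0,-0.12],[0.45,0,0,0,0,0,-0.24],[0.45,0,0,0,0,0,-0.36],[0.45,0,0,0,0,0,-0.48],[0.45,0,0,0,0,0,-0.6],[0.45,0,0,0,0,0,-0.72],[0.45,0,0,0,0,0,-0.84],[0.45,0,0,0,0,0,-0.96],[0.45,0,0,0,0,0,-1.08],[0.45,0,0,0,0,0,-1.2],[0.45,0,0,-2,-0.01,0,-1.3],[0.45,-0.5,3.7,-5,-0.016,-0.013,-1.347]]]}}

```text
time_s: 29.55
tcp_pos: [564.7, 56.5, 129.6]
orientation: [-0.0, -0.056, 0.998, 0.0]
force: [0.1, -0.4, 0.1]
finger_gap: 42.5
finger_force: 0.0
```

Run:
```python
from go import *
s=cur()[0];print(s["tcp_pos"],s["q"])
a=.113+np.pi
g=np.array([649.8,66.4,44.]);z=target(a,-.7)[:,2]
go([600,60,115],a,-.7)
for b in(60,-30): go(g-b*z,a,-.7)
```

```text
[564.70683745  56.50497127 129.60410361] [ 0.37217009  0.40348092 -0.72711559  1.87354841  0.31834352  0.9839469
  1.18898709]
shift [-35.5  -0.5  14.6] turn [ 0.    -0.701 -0.001]
shift [-47.    0.3  39.7] turn [ 0.    -0.701 -0.001]
shift [-105.1    0.3  108.5] turn [ 0.    -0.701 -0.001]
```

Call:
{"fn": "play_rows", "kwargs": {"motion": [[[0.45,-5,0,3,0,-0.08,0],[0.45,-10,0,6,0,-0.16,0],[0.45,-15,0,9,0,-0.25,0],[0.45,-20,0,12,0,-0.34,0],[0.45,-25,0,15,0,-0.43,0],[0.45,-30,0,20,0,-0.52,0],[0.45,-38,0,28,0,-0.61,0],[0.45,-47,0.3,39,0,-0.7,0],[0.45,-47,0.3,39.7,0,-0.701,0],[0.45,-47,0.3,39.7,0,-0.701,0],[0.45,-47,0.3,39.7,0,-0.701,0],[0.45,-47,0.3,39.7,0,-0.701,0]]]}}

```text
time_s: 30.55
tcp_pos: [609.5, 40.8, 93.6]
orientation: [0.312, -0.043, 0.949, -0.012]
force: [-0.0, 0.0, 0.1]
finger_gap: 42.4
finger_force: 0.0
```

Run:
```python
from go import *
s=cur()[0];print(s["tcp_pos"],s["q"],s["dq"])
a=.113+np.pi
g=np.array([649.8,66.4,44.]);z=target(a,-.7)[:,2]
for b in(60,-30): go(g-b*z,a,-.7)
```

```text
[609.48914945  40.7852824   93.61988652] [ 0.22102062  0.26842668 -0.53818843  2.34507663  1.79892814  0.29100928
 -0.31124952] [ 0.3511971   0.17497737 -0.41248209  0.20452614  2.09286491  0.19860342
 -2.00784864]
shift [-1.2 21.2  4.2] turn [-0.062 -0.068  0.001]
shift [-7.4 26.8 93.8] turn [-0.062 -0.068  0.001]
```

The wrist is flipping as planned. Hold the target until it settles.

Call:
{"fn": "play_rows", "kwargs": {"motion": [[[0.45,-1.2,21.2,4.2,-0.062,-0.068,0],[0.45,-1.2,21.2,4.2,-0.062,-0.068,0],[0.45,-1.2,21.2,4.2,-0.062,-0.068,0],[0.45,-1.2,21.2,4.2,-0.062,-0.068,0],[0.45,-1.2,21.2,4.2,-0.062,-0.068,0],[0.45,-1.2,21.2,4.2,-0.062,-0.068,0]]]}}

```text
time_s: 31.05
tcp_pos: [612.3, 60.9, 89.9]
orientation: [0.342, -0.053, 0.938, 0.018]
force: [0.0, -0.5, -0.2]
finger_gap: 42.4
finger_force: 0.0
```

Run:
```python
from go import *
s=cur()[0];print(s["tcp_pos"],s["q"],s["dq"])
a=.113+np.pi
g=np.array([649.8,66.4,44.]);z=target(a,-.7)[:,2]
for b in(60,-30): go(g-b*z,a,-.7)
```

```text
[612.31770578  60.93007586  89.88192368] [ 0.35970321  0.31927729 -0.69168843  2.37957842  2.18030986  0.34500754
 -0.6547278 ] [-0.01167214  0.00175578  0.00473109 -0.00823875  0.00707621  0.0052513
 -0.00663419]
shift [ 0.6  1.2 -0.5] turn [-0.003 -0.002 -0.   ]
shift [ 0.4  1.5 89.5] turn [-0.003 -0.002 -0.   ]
```

Reached. Approach along the lean axis and grip.

Call:
{"fn": "play_rows", "kwargs": {"motion": [[[0.45,0.5,1.3,15,0,0,0],[0.45,0.5,1.3,35,0,0,0],[0.45,0.5,1.3,55,0,0,0],[0.45,0.5,1.3,70,0,0,0],[0.45,0.4,1.5,80,0,0,0],[0.45,0.4,1.5,86,0,0,0],[0.45,0.4,1.5,89,0,0,0],[0.45,0.4,1.5,89.5,0,0,0],[0.45,0.4,1.5,89.5,0,0,0]]]}}

```text
time_s: 31.8
tcp_pos: [669.3, 69.3, 21.2]
orientation: [0.342, -0.053, 0.938, 0.018]
force: [-0.4, -0.6, -0.2]
finger_gap: 42.2
finger_force: 0.0
```

Call:
{"fn": "play_rows", "kwargs": {"motion": [[[0,0,0,0,0,0,0],[0,0,0,0,0,0,0],[0,0,0,0,0,0,0],[0,0,0,0,0,0,0],[0,0,0,0,0,0,0],[0,0,0,0,0,0,0],[0,0,0,0,0,0,0],[0,0,0,0,0,0,0]]], "grip_force": 40}}

```text
time_s: 32.47
tcp_pos: [669.4, 69.1, 20.9]
orientation: [0.342, -0.053, 0.938, 0.018]
force: [-4.6, -2.3, 6.0]
finger_gap: 15.5
finger_force: 40.0
```

Run:
```python
from go import *
s,R=cur();print(s["tcp_pos"],s["q"],s["force"],s["finger_gap"])
a=.113+np.pi
d=np.array([np.cos(.113),np.sin(.113),0])
for k in(20,40): print(k,np.round(R.T@(d*k),2))
```

```text
[669.38931595  69.10828919  20.88910248] [ 0.33824838  0.5653201  -0.68617128  2.28343072  2.29958376  0.49514095
 -0.67701655] [-4.55159932 -2.31626847  6.02090137] 15.538236190955429
20 [-15.31   0.03  12.87]
40 [-30.62   0.06  25.73]
```

Gripped (15.5 mm). Push inward along the dock axis.

Call:
{"fn": "play_rows", "kwargs": {"motion": [[[0,-2.3,0,1.9,0,0,0],[0,-5.4,0,4.5,0,0,0],[0,-8.4,0,7.1,0,0,0],[0,-11.5,0,9.6,0,0,0],[0,-14.5,0,12.2,0,0,0],[0,-17.6,0,14.8,0,0,0],[0,-20.7,0,17.4,0,0,0],[0,-23,0,19.3,0,0,0],[0,-23,0,19.3,0,0,0]]]}}

```text
time_s: 33.22
tcp_pos: [699.7, 73.0, 21.1]
orientation: [0.342, -0.053, 0.938, 0.019]
force: [1.6, 1.9, 1.4]
finger_gap: 15.7
finger_force: 40.0
```

Call:
{"fn": "play_rows", "kwargs": {"motion": [[[0,-1.5,0,1.3,0,0,0],[0,-3.1,0,2.6,0,0,0],[0,-4.6,0,3.9,0,0,0],[0,-4.6,0,3.9,0,0,0]]]}}

```text
time_s: 33.55
tcp_pos: [705.3, 73.6, 21.1]
orientation: [0.342, -0.053, 0.938, 0.019]
force: [-4.8, -0.6, 7.3]
finger_gap: 16.0
finger_force: 40.0
```

Call:
{"fn": "play_rows", "kwargs": {"motion": [[[0,-1.2,0,1,0,0,0],[0,-2.3,0,1.9,0,0,0],[0,-2.3,0,1.9,0,0,0]]]}}

```text
time_s: 33.8
tcp_pos: [708.1, 73.9, 21.1]
orientation: [0.342, -0.053, 0.938, 0.019]
force: [-6.8, 0.7, 8.9]
finger_gap: 15.6
finger_force: 40.0
```

Call:
{"fn": "play_rows", "kwargs": {"motion": [[[0,-1.2,0,1,0,0,0],[0,-2.3,0,1.9,0,0,0],[0,-2.3,0,1.9,0,0,0]]]}}

```text
time_s: 34.05
tcp_pos: [709.5, 74.2, 20.8]
orientation: [0.341, -0.053, 0.938, 0.019]
force: [-28.3, -4.2, 27.4]
finger_gap: 15.4
finger_force: 40.0
```

The back stop is met (−28 N at TCP x = 709.5, as predicted). Relax, release and retreat along the lean axis.

Call:
{"fn": "play_rows", "kwargs": {"motion": [[[0,0.5,0,-0.8,0,0,0],[0.45,0.5,0,-0.8,0,0,0],[0.45,0.5,0,-0.8,0,0,0],[0.45,0.5,0,-0.8,0,0,0],[0.45,0.5,0,-0.8,0,0,0],[0.45,0.5,0,-0.8,0,0,0],[0.45,0.5,0,-5,0,0,0],[0.45,0.5,0,-20,0,0,0],[0.45,0.5,0,-45,0,0,0],[0.45,0.5,0,-75,0,0,0],[0.45,0.5,0,-95,0,0,0],[0.45,0.5,0,-100,0,0,0]]]}}

```text
time_s: 35.05
tcp_pos: [645.9, 66.6, 99.6]
orientation: [0.343, -0.053, 0.938, 0.018]
force: [1.1, 0.8, 0.9]
finger_gap: 42.1
finger_force: 0.0
```

Call:
{"fn": "play_rows", "kwargs": {"motion": [[[0.45,0,0,0,0,0,0],[0.45,0,0,0,0,0,0],[0.45,0,0,0,0,0,0]]]}}

```text
time_s: 35.3
tcp_pos: [647.3, 66.9, 96.4]
orientation: [0.342, -0.053, 0.938, 0.019]
force: [0.4, -0.3, 0.7]
finger_gap: 42.6
finger_force: 0.0
```

Run:
```python
from go import *
from fit import *
import cv2
s=cur()[0];print(s["tcp_pos"],s["force"])
# tray seen from scene camera behind bridge: compare rear plate edge/cassette vs start empty dock, numerically
im={n:read_camera(n)["color"] for n in("scene","top")}
for n in im: cv2.imwrite(f"pics/{n}9.png",im[n])
t=im["top"];h=cv2.cvtColor(t,cv2.COLOR_BGR2GRAY)
# black tab in top image
x0,y0=190,140;m=(h[y0:y0+70,x0:x0+60]<35).astype(np.uint8)
for l in m[:50]: print("".join(".#"[v] for v in l))
for X in(-78-0,-102): print(X,proj("top",[777+X*.9936,81+X*.1128,54])-[x0,y0])
```

```text
[647.2812839   66.86694926  96.35418073] [ 0.41270618 -0.32783875  0.74903309]
............................................................
............................................................
............................................................
..................................#.#######.................
....................########################................
...........############################.....................
...........##############.#######...........................
...........#................#..##...........................
...........................######...........................
...........................#####............................
............................###.............................
.............................###............................
............................####............................
.............................###............................
............................####............................
.............................###............................
.............................###.............
[... 1393 characters left out ...]
.........................
............................................................
.......................................#####................
.......................................######...............
................###...................########..............
............#######...................#######...............
...........########...................#######...............
...........########...................#######..........###..
...........########....................#######.........#####
............#######.....................######.........#####
............########....................###.##........######
-78 [[29.07043467  9.01986875]]
-102 [[29.74034554 17.37478419]]
```

The tab end in the top image is at row 17.5, column 29.7 of the crop, against a predicted home of (29.7, 17.4). The arm is clear of everything, so I hand in.

```bash
python3 -c "
from plant import *
print(close_job())"
```

```text
the job is handed in; nothing more can be done
None
```

I seated the cassette in the tray's pocket, slid the tray under the bridge until it met the back stop, let go, and handed the job in at about 35 s. The hand-in returned no verdict, and I did not look at the cassette again after the final push.

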